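# Click the stall's tally wheel up to five

### The job

The fifth tub of the day has just been sold: bring the tally counter with the broad wheel up to five pips on top by flicking its paddles with a fingertip, top of the wheel forward (away from the robot), without running past five. Do not turn the narrow-wheeled counter, and pick up or push away nothing on the table.

Things in the scene. Friction and masses are not known exactly. Their poses are not given: they have to be found in the camera images.
- tally_broad: tally counter with the BROAD wheel, fixed to the table; the two counters swap places left and right. Base plate 136 mm along x, 72 mm along y. Origin: centre of its underside; z up; y along the axle; x is forward, away from the robot, yawed within 0.45 rad. Side cheeks end 64 mm up (round bosses 73 mm): a finger passing 86 to 94 mm up, over the drum, meets only leaning paddles.
- broad_axle (a point): middle of the broad wheel, on its axle, 58 mm straight above that origin, same axes. Six-sided drum 36 mm wide along y, flat faces 24 mm from the axle; a radial paddle on each corner, 4 mm thick, 36 mm wide, tip 48 mm from the axle. At rest one face lies flat on top, between two paddles leaning 30 degrees, tips 24 mm before and behind the axle, 100 mm above the table.
- broad_start (a point): where a flick may begin: 75 mm behind the axle (-x), 88 mm above the table. A finger whose lowest point is at this height, moved along +x until its leading face is 15 to 40 mm past the axle, then lifted straight up, pushes the near paddle over: exactly one click (a longer sweep at this height gives no second). It takes about 3 to 4 N.
- broad_wheel (a joint): turn of the broad wheel, rad; grows as its top moves forward (+x). The faces carry 1 to 6 black pips; the top face is the reading. 0 = one pip on top; each click is 60 degrees (1.0472) and adds a pip: 2 pips 1.047, 3 2.094, 4 3.142, 5 4.189. A spring pulls it into the nearest click (within 0.05) when let go; it turns both ways. Starts at 1, 2, 3 or 4 pips.
- tally_narrow: the other tally counter, of the same build and heights but with a NARROW wheel, 16 mm wide; base plate 136 x 52 mm. Fixed to the table, same frame. Not to be turned.
- narrow_wheel (a joint): turn of the narrow wheel, rad, same sense; it rests in a click
- narrow_wheel_tip (a point): tip of one paddle of the narrow wheel, 48 mm from its axle; it turns with the wheel
- tub_a: clear lidded plastic tub, 118 x 90 x 60 mm, loose, standing between the two counters, further from the robot; origin at the centre of its underside
- tub_b: same kind of tub, loose, beyond the left counter; origin at the centre of its underside
- tub_c: same kind of tub, loose, beyond the right counter; origin at the centre of its underside
- drink_can: yellow drink can, 66 mm across, 115 mm tall, loose, on the left; origin at the centre of its underside
- soda_bottle: clear bottle with red cap, 64 mm across, 210 mm tall, loose, on the right; origin at the centre of its underside
- card_box: small white box of cards, 92 x 60 x 26 mm, loose, in front between the counters; origin at the centre of its underside
- pen: blue pen, 140 mm long, 11 mm thick, loose, on the near left; origin at the centre of its underside

How it is judged (in metres and radians):
At the end, for the whole second after the job is handed in: The broad wheel rests in the click with five pips on top (4.19 rad within 0.25), still; the narrow wheel stays in its click (paddle tip within 28 mm of its start); every loose thing is within 30 mm of where it stood (value of joint broad_wheel between 3.94 and 4.44 rad and velocity of joint broad_wheel between -0.1 and 0.1 rad/s and distance of narrow_wheel_tip from where it was at the start of the episode below 0.028 m and distance of each of tub_a, tub_b, tub_c, drink_can, soda_bottle, card_box, pen from where it was at the start of the episode below 0.03 m); the robot touches nothing.
It fails at once if the broad wheel was run past five pips (value of joint broad_wheel above 4.85 rad).
It fails at once if the broad wheel was turned backwards past one pip (value of joint broad_wheel below -0.65 rad).
It fails at once if the narrow wheel was turned (distance of narrow_wheel_tip from where it was at the start of the episode above 0.028 m).
It fails at once if a loose thing on the table was lifted, carried or pushed away (more than 30 mm) (distance of any of tub_a, tub_b, tub_c, drink_can, soda_bottle, card_box, pen from where it was at the start of the episode above 0.03 m).
It also fails if it takes over 54 s, if anything falls off the work surface, if the arm or the gripper's body presses on something with over 40 N, if the wrist force passes 120 N, or if a joint passes its speed limit or range.

### The arm

A 6-joint arm with a two-finger parallel gripper is mounted at the origin on the work surface. World frame = base frame: x ahead of the robot, y to its left, z up, the work surface at z = 0. Lengths are in mm, angles in rad, forces in N, time in s.
With the tool pointing down it reaches from about 375 to 925 mm from the base axis. Payload 5.7 kg.
Tool frame: the origin (TCP) lies midway between the tips of the shut fingers; the grasp point (between the pads) lies 19 mm behind it; z points along the fingers, y is the direction in which the jaws open and shut (so a half turn about z gives the same grasp; the last joint's range is limited). The gripper opens to 85 mm and grips with 20 to 120 N. Pads are 22 mm wide; open, the fingers measure 114 mm over their backs; the gripper's body (76 mm by 85 mm) begins 54 mm behind the grasp point. The pads swing forward as they close: fully open they stand 13 mm farther back than shut.
Start: joints at [-1.412, 0.359, 1.51, -0, 1.272, -0.115], TCP at [162.221, -577.622, 231.267] pointing down, gripper open.
Joint ranges: [-2.97, 2.97], [-1.01, 2.36], [0.21, 2.38], [-0.96, 4.11], [0.2, 2.71], [-2.98, 2.98]. Speed limits (rad/s): [2.39, 2.39, 3.14, 3.14, 3.14, 3.14].

### API

Orientations are given as a 3x3 rotation matrix whose columns are the frame's x, y, z axes.
In Python, from cell import readout, optics, order gives the robot as it stands.
- The arm moves only by the tool play_rows, never from a script. Its argument "steps" is a list of rows, each an object with "delta_rot": the turn, a rotation vector about the world's x, y, z scaled (see below), a list of three; "offset": the shift along the world's x, y, z scaled (see below), a list of three; "hand": the opening, from 0 (shut) to 1 (fully open). In form: [{"delta_rot": [rx, ry, rz], "offset": [x, y, z], "hand": hand}, ...]. A call has 1 to 8 rows; each row is the pose to reach, as a shift and turn from the pose commanded when the call began; what a row does not reach only later rows make up. The controller multiplies each number of a shift by 0.2 m and each number of a turn by pi/2 rad. A row lasts 1/12 s, in which the tool goes at most 41.7 mm and 7.16 degrees, less where a joint would pass 70% of its speed; a pose out of reach is approached as far as the arm can. A call with a number of a shift or a turn outside -1 to 1 is refused whole. A call with a gripper value outside its range is refused whole. The fingers move at their own pace and stop on an object; the grip force is fixed at half the most. Time passes only in rows, so rows that repeat a pose let the fingers close. It gives the time, the measured TCP pose, the force and the opening at its end, in the units of the state.
- readout.observe(): the state, without advancing time (a new reading comes with each control period).
- optics.read_camera(name): name is "scene" or "top"; returns the picture (480x640x3 uint8, blue, green, red); there is no depth.
- optics.camera_params(name): a dict with "fx", "fy", "cx", "cy" (pixels), "eye" and "orientation" of the camera in the world. Camera axes: x right, y down, z forward; pixel columns grow to the right and rows downward; lengths in mm; the calibration is good to about 2 mm. A picture is of the moment at which its call begins. camera_params takes no time and is no camera call.
- order.sign_off(): hands the job in, once; it reports no verdict.
The state is a dict: "t": time; "qpos": joint angles; "qvel": joint speeds; "joint_torque": joint torques, N m; "tcp_pos": TCP position; "tool_rot": TCP orientation; "contact_force": force on the tool from outside, world axes, zero at the start; "moment": the same for the moment, N m; "grip_width": finger opening in mm.
Only numpy, scipy, OpenCV 4.12 (cv2) and the standard library are available. Lean on these libraries where they do the work, as an engineer would, in place of code of your own. Each camera call takes 0.05 s, during which the arm holds its last target. There are 200 camera calls.

## Working session

There is one attempt and no reset: what is moved stays moved. The work goes in short steps, Python scripts to look and compute and a tool call to move; the robot and the scene stay as the last step left them, time stands still between calls to the robot, and variables do not carry over. Pictures are saved under pics/ and viewed, about 8 in all and at most 12, crops included, and the job is handed in when it is done.

Besides the shell and the picture viewer there is one more tool, called after ">>>" by a JSON object that holds its "method" and its "body". play_rows: Moves the arm, as the interface text tells. Shifts and turns lie within -1 to 1; 1 stands for 0.2 m of shift or pi/2 rad of turn. Its arguments: {"type":"object","properties":{"steps":{"type":"array"}},"required":["steps"]}

```bash
mkdir -p pics
python3 - <<'E'
from cell import readout, optics
import cv2
for n in("scene","top"):
    cv2.imwrite(f"pics/{n}0.png",optics.read_camera(n)); print(n,optics.camera_params(n))
s=readout.observe();print(s["t"],s["tcp_pos"],s["tool_rot"],s["grip_width"])
E
```

```text
scene {'fx': 483.60607495636424, 'fy': 483.60607495636424, 'cx': 317.6808196678982, 'cy': 232.7505542166757, 'eye': array([ 942.711028  ,  466.39969972, 1084.06288286]), 'orientation': array([[-0.77812238,  0.52925638, -0.33825027],
       [ 0.62792739,  0.66854323, -0.39844339],
       [ 0.01525622, -0.52243433, -0.85254303]])}
top {'fx': 469.54132407098126, 'fy': 469.54132407098126, 'cx': 326.76823922338014, 'cy': 240.78082945939354, 'eye': array([ 447.19678442,  -10.94270533, 1148.62928861]), 'orientation': array([[-0.01571202, -0.99701241,  0.07562657],
       [-0.99987063,  0.0154065 , -0.0046216 ],
       [ 0.00344266, -0.0756894 , -0.9971255 ]])}
0.1 [ 162.13651415 -577.05331151  230.5503133 ] [[ 9.62747155e-01  2.70403156e-01 -2.18741594e-04]
 [ 2.70403153e-01 -9.62745848e-01  1.60251930e-03]
 [ 2.22733715e-04 -1.60196931e-03 -9.99998692e-01]] 85.52092496778589
```

View pics/top0.png

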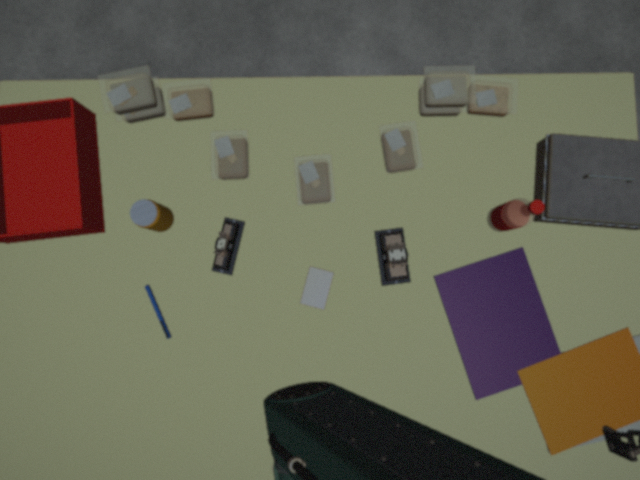

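View pics/scene0.png

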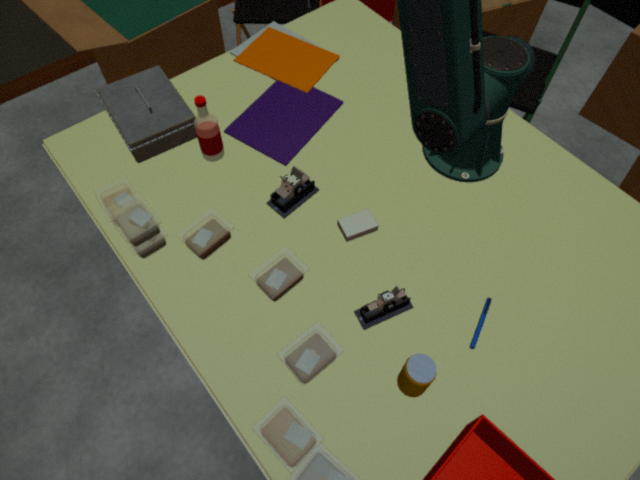

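The top picture shows the broad counter on the right, near (393,257), and the narrow one near (228,246). The card box is at (317,287). The scene picture puts the broad counter at (293,190). Next I'll measure the broad base plate and look closer at the wheel.

```bash
cat > h.py <<'E'
import numpy as np, cv2
from cell import optics
def ray(n,u,v,z):
    p=optics.camera_params(n); d=p["orientation"]@np.array([(u-p["cx"])/p["fx"],(v-p["cy"])/p["fy"],1])
    e=np.array(p["eye"]); return e+d*(z-e[2])/d[2]
def proj(n,X):
    p=optics.camera_params(n); c=p["orientation"].T@(np.array(X)-p["eye"]); return np.array([p["fx"]*c[0]/c[2]+p["cx"],p["fy"]*c[1]/c[2]+p["cy"]])
E
python3 - <<'E'
from h import *
T=cv2.imread("pics/top0.png");S=cv2.imread("pics/scene0.png")
for n,im,(x0,y0,x1,y1) in(("top",T,(360,215,425,300)),("scene",S,(255,155,330,225)),("top",T,(200,205,256,285))):
    c=im[y0:y1,x0:x1]; m=(c.max(2)<115).astype(np.uint8)
    m=cv2.morphologyEx(m,cv2.MORPH_CLOSE,np.ones((9,9)))
    k=max(cv2.findContours(m,0,2)[0],key=cv2.contourArea)+np.array([x0,y0])
    W=np.array([ray(n,*p[0],8)[:2] for p in k],np.float32)
    r=cv2.minAreaRect(W);b=cv2.boxPoints(r); L=max(((b[1]-b[0]),(b[2]-b[1])),key=np.linalg.norm); L=L*np.sign(L[0])
    print(n,r[0],r[1],"yaw",np.arctan2(L[1],L[0]))
a=cv2.resize(T[215:300,355:430],None,fx=5.2,fy=5.2,interpolation=2)
b=cv2.resize(S[155:225,255:330],None,fx=5.2,fy=5.2,interpolation=2)
o=np.zeros((450,790,3),np.uint8);o[:a.shape[0],:a.shape[1]]=a;o[:b.shape[0],395:395+b.shape[1]]=b
cv2.imwrite("pics/z0.png",o)
E
```

```text
top (493.8768005371094, -175.4676971435547) (138.68234252929688, 77.57919311523438) yaw 0.113484874
scene (473.3624572753906, -204.1545867919922) (220.87954711914062, 144.2015838623047) yaw 0.9645375
top (526.4111328125, 227.26971435546875) (61.87191390991211, 138.14907836914062) yaw -0.24153756
```

View pics/z0.png

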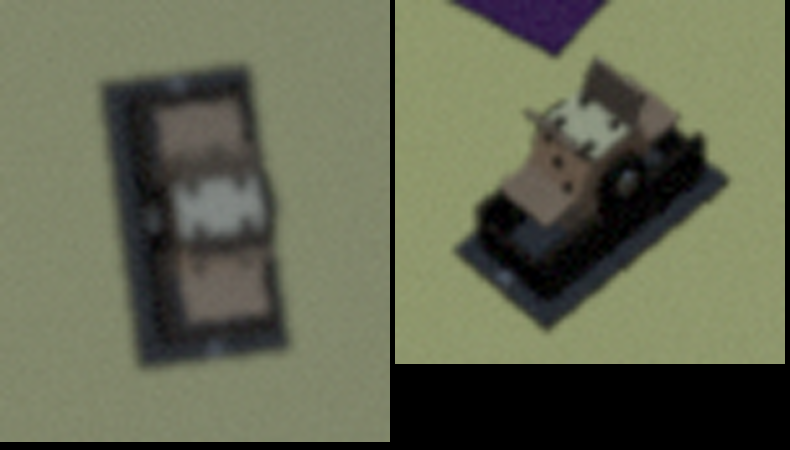

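Run:
```python
from h import *
T=sum(optics.read_camera("top").astype(np.float32) for _ in range(6))/6
S=sum(optics.read_camera("scene").astype(np.float32) for _ in range(6))/6
# wheel's white top face (z=82)
for n,im,(x0,y0,x1,y1) in(("top",T,(375,235,415,275)),("scene",S,(272,160,312,190))):
    c=cv2.resize(im[y0:y1,x0:x1],None,fx=8,fy=8,interpolation=2)
    sat=c.max(2)-c.min(2); m=((sat<38)&(c.min(2)>115)).astype(np.uint8)
    m=cv2.morphologyEx(m,cv2.MORPH_CLOSE,np.ones((15,15)))
    k=max(cv2.findContours(m,0,2)[0],key=cv2.contourArea); r=cv2.minAreaRect(k)
    u,v=np.array(r[0])/8+[x0,y0]-.44; print(n,(u,v),r[1][0]/8,r[1][1]/8,ray(n,u,v,82))
print("top predicted",proj("top",[494,-175,82]),proj("scene",[494,-175,82]))
a=cv2.resize(T[240:270,380:412],None,fx=12,fy=12,interpolation=2);b=cv2.resize(S[160:195,270:302],None,fx=12,fy=12,interpolation=2)
o=np.zeros((420,790,3),np.float32);o[:a.shape[0],:384]=a;o[:,400:784]=b
cv2.imwrite("pics/z1.png",np.clip(o*1.3,0,255))
```

```text
top (np.float64(396.7475), np.float64(254.185)) 8.5 14.375 [ 495.06482979 -174.55103491   82.        ]
scene (np.float64(291.86446243286133), np.float64(178.50770622253418)) 12.214214324951172 7.089810848236084 [ 493.75834204 -172.78214929   82.        ]
top predicted [396.95738339 254.64975303] [291.27496987 178.02285774][ WARN:0@7.543] global loadsave.cpp:1063 imwrite_ Unsupported depth image for selected encoder is fallbacked to CV_8U.
```

View pics/z1.png

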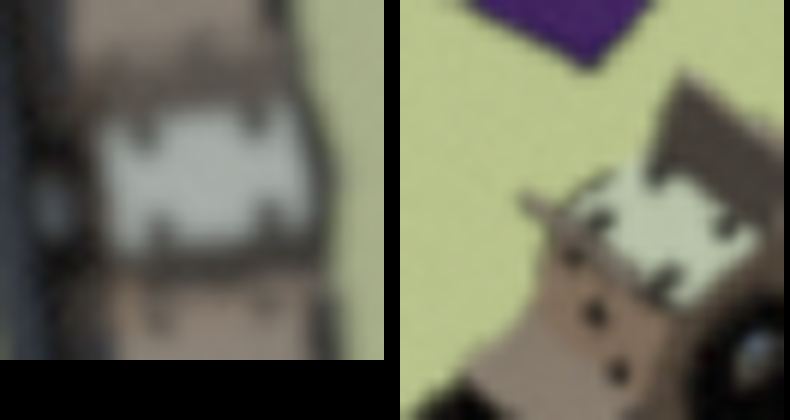

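Both views agree. The top face shows four pips at its corners with no centre pip, and the forward face shows three, so one flick is needed. The axle is at about (494.5, -174) with yaw 0.113.

>>> {"method": "play_rows", "body": {"steps": [{"delta_rot": [0,0,-0.05],"offset": [0.12,0.19,0],"hand": 0},{"delta_rot": [0,0,-0.102],"offset": [0.24,0.38,0],"hand": 0},{"delta_rot": [0,0,-0.102],"offset": [0.36,0.57,0],"hand": 0},{"delta_rot": [0,0,-0.102],"offset": [0.48,0.76,0],"hand": 0},{"delta_rot": [0,0,-0.102],"offset": [0.62,0.985,0],"hand": 0},{"delta_rot": [0,0,-0.102],"offset": [0.62,0.985,0],"hand": 0},{"delta_rot": [0,0,-0.102],"offset": [0.62,0.985,0],"hand": 0},{"delta_rot": [0,0,-0.102],"offset": [0.62,0.985,0],"hand": 0}]}}

```text
t: 1.37
tcp_pos: [286.8, -379.8, 231.6]
tool_rot: [[0.993, 0.116, 0.0], [0.116, -0.993, -0.001], [0.0, 0.001, -1.0]]
contact_force: [-0.6, -1.1, 0.2]
grip_width: 0.1
```

>>> {"method": "play_rows", "body": {"steps": [{"delta_rot": [0,0,0],"offset": [0.12,0.19,0],"hand": 0},{"delta_rot": [0,0,0],"offset": [0.24,0.38,0],"hand": 0},{"delta_rot": [0,0,0],"offset": [0.36,0.57,0],"hand": 0},{"delta_rot": [0,0,0],"offset": [0.48,0.76,0],"hand": 0},{"delta_rot": [0,0,0],"offset": [0.62,0.985,0],"hand": 0},{"delta_rot": [0,0,0],"offset": [0.62,0.985,0],"hand": 0},{"delta_rot": [0,0,0],"offset": [0.62,0.985,0],"hand": 0},{"delta_rot": [0,0,0],"offset": [0.62,0.985,0],"hand": 0}]}}

```text
t: 2.03
tcp_pos: [411.0, -184.2, 231.4]
tool_rot: [[0.993, 0.115, 0.0], [0.115, -0.993, -0.001], [0.0, 0.001, -1.0]]
contact_force: [-0.0, 0.5, 0.1]
grip_width: 0.1
```

>>> {"method": "play_rows", "body": {"steps": [{"delta_rot": [0,0,0],"offset": [0,0,-0.18],"hand": 0},{"delta_rot": [0,0,0],"offset": [0,0,-0.36],"hand": 0},{"delta_rot": [0,0,0],"offset": [0,0,-0.52],"hand": 0},{"delta_rot": [0,0,0],"offset": [0,0,-0.64],"hand": 0},{"delta_rot": [0,0,0],"offset": [0,0,-0.715],"hand": 0},{"delta_rot": [0,0,0],"offset": [0,0,-0.715],"hand": 0},{"delta_rot": [0,0,0],"offset": [0,0,-0.715],"hand": 0},{"delta_rot": [0,0,0],"offset": [0,0,-0.715],"hand": 0}]}}

```text
t: 2.7
tcp_pos: [410.7, -185.3, 89.0]
tool_rot: [[0.994, 0.112, 0.001], [0.112, -0.994, -0.001], [0.001, 0.001, -1.0]]
contact_force: [0.5, 0.2, 0.6]
grip_width: 0.0
```

>>> {"method": "play_rows", "body": {"steps": [{"delta_rot": [0,0,0],"offset": [0.04,0.005,0],"hand": 0},{"delta_rot": [0,0,0],"offset": [0.08,0.01,0],"hand": 0},{"delta_rot": [0,0,0],"offset": [0.12,0.014,0],"hand": 0},{"delta_rot": [0,0,0],"offset": [0.16,0.019,0],"hand": 0},{"delta_rot": [0,0,0],"offset": [0.19,0.023,0],"hand": 0},{"delta_rot": [0,0,0],"offset": [0.22,0.026,0],"hand": 0},{"delta_rot": [0,0,0],"offset": [0.25,0.03,0],"hand": 0},{"delta_rot": [0,0,0],"offset": [0.28,0.034,0],"hand": 0}]}}

```text
t: 3.37
tcp_pos: [465.8, -176.3, 88.1]
tool_rot: [[0.993, 0.114, -0.002], [0.114, -0.993, 0.001], [-0.002, -0.001, -1.0]]
contact_force: [-2.9, 0.3, 1.1]
grip_width: 0.1
```

>>> {"method": "play_rows", "body": {"steps": [{"delta_rot": [0,0,0],"offset": [0.03,0.004,0],"hand": 0},{"delta_rot": [0,0,0],"offset": [0.06,0.007,0],"hand": 0},{"delta_rot": [0,0,0],"offset": [0.09,0.011,0],"hand": 0},{"delta_rot": [0,0,0],"offset": [0.12,0.015,0],"hand": 0},{"delta_rot": [0,0,0],"offset": [0.15,0.018,0],"hand": 0},{"delta_rot": [0,0,0],"offset": [0.18,0.022,0],"hand": 0},{"delta_rot": [0,0,0],"offset": [0.215,0.026,0],"hand": 0},{"delta_rot": [0,0,0],"offset": [0.215,0.026,0],"hand": 0}]}}

```text
t: 4.03
tcp_pos: [510.4, -171.5, 88.2]
tool_rot: [[0.994, 0.114, 0.0], [0.114, -0.994, 0.0], [0.0, -0.0, -1.0]]
contact_force: [0.5, -0.5, 1.4]
grip_width: -0.0
```

Contact was about 3 N and then released, as expected for one click. I'll lift straight up and then back away so the arm doesn't block the top camera.

>>> {"method": "play_rows", "body": {"steps": [{"delta_rot": [0,0,0],"offset": [0,0,0.1],"hand": 0},{"delta_rot": [0,0,0],"offset": [0,0,0.25],"hand": 0},{"delta_rot": [0,0,0],"offset": [0,0,0.45],"hand": 0},{"delta_rot": [0,0,0],"offset": [0,0,0.65],"hand": 0},{"delta_rot": [0,0,0],"offset": [0,0,0.75],"hand": 0},{"delta_rot": [0,0,0],"offset": [0,0,0.75],"hand": 0},{"delta_rot": [0,0,0],"offset": [0,0,0.75],"hand": 0},{"delta_rot": [0,0,0],"offset": [0,0,0.75],"hand": 0}]}}

```text
t: 4.7
tcp_pos: [508.7, -171.3, 237.5]
tool_rot: [[0.994, 0.113, -0.001], [0.113, -0.994, 0.001], [-0.001, -0.001, -1.0]]
contact_force: [0.2, -0.1, -0.6]
grip_width: -0.0
```

>>> {"method": "play_rows", "body": {"steps": [{"delta_rot": [0,0,0],"offset": [-0.15,-0.15,0],"hand": 0},{"delta_rot": [0,0,0],"offset": [-0.3,-0.3,0],"hand": 0},{"delta_rot": [0,0,0],"offset": [-0.45,-0.45,0],"hand": 0},{"delta_rot": [0,0,0],"offset": [-0.6,-0.6,0],"hand": 0},{"delta_rot": [0,0,0],"offset": [-0.7,-0.8,0],"hand": 0},{"delta_rot": [0,0,0],"offset": [-0.8,-0.95,0],"hand": 0},{"delta_rot": [0,0,0],"offset": [-0.8,-0.95,0],"hand": 0},{"delta_rot": [0,0,0],"offset": [-0.8,-0.95,0],"hand": 0}]}}

```text
t: 5.37
tcp_pos: [347.3, -362.6, 236.4]
tool_rot: [[0.994, 0.109, -0.002], [0.109, -0.994, 0.003], [-0.002, -0.003, -1.0]]
contact_force: [0.4, 0.1, -0.1]
grip_width: -0.1
```

Run:
```python
from h import *
T=sum(optics.read_camera("top").astype(np.float32) for _ in range(6))/6
S=sum(optics.read_camera("scene").astype(np.float32) for _ in range(6))/6
cv2.imwrite("pics/top1.png",T.astype(np.uint8))
a=cv2.resize(T[240:270,380:412],None,fx=12,fy=12,interpolation=2);b=cv2.resize(S[160:195,270:302],None,fx=12,fy=12,interpolation=2)
o=np.zeros((420,790,3),np.float32);o[:a.shape[0],:384]=a;o[:,400:784]=b
cv2.imwrite("pics/z2.png",np.clip(o*1.3,0,255).astype(np.uint8))
d=np.abs(T-cv2.imread("pics/top0.png")).max(2)
k=cv2.findContours((cv2.GaussianBlur(d,(5,5),0)>25).astype(np.uint8),0,2)[0]
print([cv2.boundingRect(c) for c in k if cv2.contourArea(c)>8])
```

```text
[(326, 466, 25, 14), (287, 457, 20, 17), (620, 436, 9, 8), (632, 434, 8, 13), (206, 395, 86, 85), (273, 291, 367, 189)]
```

View pics/z2.png

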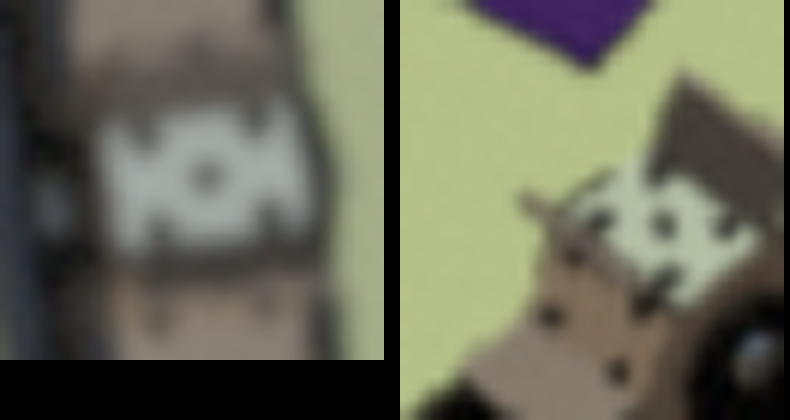

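View pics/top1.png

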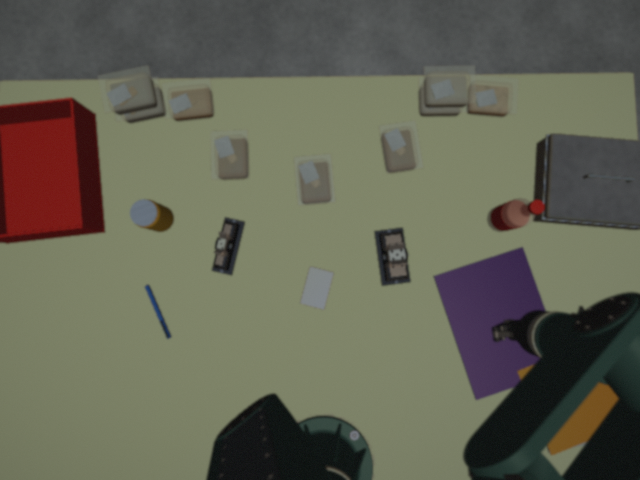

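The top face now shows five pips, with the new one at the centre, and the face lies flat. Everything else is where it was and the arm is clear, so I'm handing in.

```bash
python3 -c "
from cell import order
print(order.sign_off())"
```

```text
the job is handed in; nothing more can be done
None
```

The broad counter now reads five pips, and the job is handed in (no verdict is reported). It started at four, so I flicked it once with the shut fingertips. The sweep was about 88 mm up along the counter's own x axis (yaw about 0.11), then straight up and clear.

- **Wheel:** both cameras show five pips on top, with the face lying flat.
- **Force:** the contact reading at mid-sweep was about 3 N.
- **Other things:** comparing the top view before and after found changes only where the arm or its shadow had moved. The narrow counter and the loose things look unmoved.
- **Arm:** it is clear of everything. The clock read 5.4 s when the arm stopped, before the last pictures.
- **One check disagreed:** the base-plate outline taken from the scene camera was unusable, at about 221 x 144 mm against the true 136 x 72 mm. I used the top camera's plate fit instead, and the wheel's top face, seen in both cameras, agreed with it to about 2 mm.

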